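Dock the extruder gearbox and seat its keyed drive shaft

ROBOT

A 7-joint arm with a two-finger parallel gripper is mounted at the origin on the work surface. World frame = base frame: x ahead of the robot, y to its left, z up, the work surface at z = 0. Lengths are in m, angles in rad, forces in N, time in s.
With the tool pointing down it reaches from about 0.425 to 1.025 m from the base axis. Payload 9.4 kg.
Tool frame: the origin (TCP) lies midway between the tips of the shut fingers; the grasp point (between the pads) lies 19 mm behind it (ctrl.pinch_z is the distance from the TCP to the grasp point, in m); y points along the fingers, x is the direction in which the jaws open and shut, and the axes are right-handed (so a half turn about y gives the same grasp; the last joint's range is limited). The gripper opens to 85 mm and grips with 20 to 120 N. Pads are 22 mm wide; open, the fingers measure 114 mm over their backs; the gripper's body (76 mm by 85 mm) begins 54 mm behind the grasp point. The pads swing forward as they close: fully open they stand 13 mm farther back than shut.
Start: joints at [1.225, 0.599, -0.003, 1.599, 0.002, 0.943, -0.08], TCP at [0.193, -0.699, 0.231] pointing down, gripper open.
Joint ranges: [-2.57, 2.57], [-0.35, 1.97], [-1.29, 1.29], [0.11, 2.56], [-1.05, 4.19], [0.11, 1.86], [-2.63, 2.63]. Speed limits (rad/s): [2.22, 2.22, 3.01, 3.01, 3.14, 3.14, 3.14].

INTERFACE

Orientations are given as a unit quaternion [w, x, y, z].
In Python, from cell import ctrl, vision, order, models gives the robot as it stands. The module is installed in compiled form; this text tells all that it offers.
- The arm moves only by the shell command python3 -m jog 'ROWS' [FORCE]. ROWS is JSON, a list of rows, each a list of 5 numbers: the closure in counts, from 0 (fully open) to 255 (shut), then the shift along the tool's x, y, z in cm, then the turn about the tool's y in rad. In form: [[fingers, tx, ty, tz, yaw], ...]. A call has 1 to 12 rows; each row is the pose to reach, as a shift and turn from the pose commanded when the call began, along the tool's axes at that moment; what a row does not reach only later rows make up. A row lasts 1/10 s, in which the tool goes at most 50 mm and 8.59 degrees, less where a joint would pass 70% of its speed; a pose out of reach is approached as far as the arm can. A call with a gripper value outside its range is refused whole. The fingers move at their own pace and stop on an object; FORCE is the grip in N (left out, the last holds). Time passes only in rows, so rows that repeat a pose let the fingers close. It gives the time, the measured TCP pose, the force and the opening at its end, in the units of the state.
- ctrl.get_state(): the state, without advancing time (a new reading comes with each control period).
- vision.camera(name): name is "scene" or "top" or "wrist"; returns (picture, depth): 384x512x3 uint8, blue, green, red; 384x512 float32, m along the optical axis (not along the pixel's ray), 0 where there is no reading.
- vision.camera_info(name): a dict with "camera_matrix" (3x3 intrinsics, pixels), "world_from_camera" (4x4, takes a point from camera to world coordinates); the wrist camera has in their place "mount" (4x4, takes a point from camera to tool coordinates, whose origin is the TCP and whose axes are the tool frame's). Camera axes: x right, y up, looking along -z (the intrinsics and any distortion apply to the point x, -y, -z); pixel columns grow to the right and rows downward; lengths in m; the calibration is good to about 2 mm. The wrist camera is an equidistant fisheye: a pixel r from the principal point sees the ray r / f radians off the axis. A picture is of the moment at which its call begins: read the wrist's pose just before it. camera_info takes no time and is no camera call.
- order.sign_off(): hands the job in, once; it reports no verdict.
Trained networks look in the newest picture that a camera, given by its name, has taken for a name from the list of things; names that differ only in an ending like _2 or _b are one class to them, and where a whole thing is asked for, a point or a joint stands for the part that bears it (a point fixed in the world has none). Each returns a list of dicts, best first, with "score" (0 to 1); they miss things now and then, are a little off and sometimes report something else, mostly with a low value. They report only what shows in the picture. A call takes as long as a camera call. They do not tell look-alikes from the thing itself.
- models.masks_of(name, camera): "mask" (384x512 bool, what is visible of it) and "bbox" ([left, top, width, height] in pixels, round what is visible of it).
The state is a dict: "t": time; "qpos": joint angles; "joint_vel": joint speeds; "effort": joint torques, N m; "position": TCP position; "orientation": TCP orientation; "contact_force": force on the tool from outside, world axes, zero at the start; "ft_torque": the same for the moment, N m; "opening": opening from 0.0 (shut) to 1.0 (fully open).
Only numpy, scipy, OpenCV 4.12 (cv2) and the standard library are available. Lean on these libraries where they do the work, as an engineer would, in place of code of your own. Each camera call takes 0.05 s, during which the arm holds its last target.

TASK

Push the grey tote with the clay extruder's gearbox along the rollers until it is fully in the green bay, against the end stop. Then take the purple-knobbed keyed shaft from the wooden rack, put its tip into the brass hub and turn it until the key slips into the keyway, and push it fully home against the hub's spring until the purple flange meets the hub. Finish while still gripping the knob and pushing it down, since the spring lifts the shaft if it is let go; leave the plain clay-coloured shaft and the other things on the bench where they are.

Things in the scene. Friction and masses are not known exactly. Their poses are not given: they have to be found in the camera images.
- track: Fixed roller track. Origin on the table under the bay's centre; the track runs along its +y axis. Rails 50 mm high, inner faces at x = +-78 mm, y = -100 to 360 mm; nine free steel rollers, y = 104 to 336 mm, tops 28 mm high. Bay, y = -80 to 80 mm: flat floor 27 mm high on which the tote drags (up to 8 N), green end stop 66 mm high, its face at y = -80 mm.
- tote: Grey open tote, 150 (x) by 160 (y) by 50 mm high, about 0.8 kg loaded, loose on the rollers, axes along the track's (0.04 rad of play). Origin: centre of its underside; docked when at y = 0 in the track's frame. Push on its +y end wall. It holds a blue gearbox 96 mm square, top 60 mm above the origin, with an upright brass hub in the middle reaching 76 mm.
- hub (a point): Centre of the hub's mouth (its top face, 76 mm above the tote's underside), axes as the tote's. Octagonal brass hub 44 mm across, bore 20.4 mm wide, keyway 9 mm wide reaching 16 mm from the axis, red mark outside it. The hub turns stiffly (0.2 N m). The keyway points within 0.5 rad of the tote's +x axis; the angle is not reported: see it or feel for it.
- plunger (a joint): Spring plunger at the bottom of the bore: 0 at rest, grows to 0.010 m when the shaft is fully home (flange on the hub). The shaft's tip meets it 52 mm below the hub's mouth; it pushes back with 5 N there, 11 N when fully down.
- shaft: Keyed shaft with purple knob, about 0.22 kg, in a well of the rack. Origin: centre of its lower tip, z up. Steel, 18 mm diameter, z = 0 to 62 mm, tip tapered to 12 mm; key 6 mm wide on its +x side, z = 18 to 50 mm, out to 13.5 mm from the axis; flange 48 mm diameter, z = 62 to 70; hexagonal grip 36 mm across flats, z = 70 to 110, flats facing +y and -y. White marks on top lie over the key.
- shaft_tip (a point): Centre of the shaft's lower tip (same as the origin of shaft). With the key out of line, the key rests on the hub's top with the tip 18 mm deep; within about 0.1 rad of the keyway the key drops in. The tip is 62 mm below the hub's mouth when fully home.
- rack: Wooden block fixed to the table, 180 mm (x) by 70 mm (y) by 70 mm high, origin at the centre of its underside, with two through wells of 32 mm at x = -45 and +45 mm. The shafts hang in them with their flanges resting on the block's top.
- blank: Plain shaft of the same shape and size but with a clay-coloured knob and no key, in the other well of the rack: not wanted.
- drain_disc: Fired grey-brown clay disc with drain holes, 104 mm diameter, 10 mm thick, lying beyond the track. Leave it.
- former: Purple printed disc, 96 mm diameter, 8 mm thick, lying near the robot. Leave it.
- glaze_jar: Blue jar with black cap, 60 mm diameter, 75 mm high. Leave it.
- needle: Needle tool with a wooden handle, 150 mm long, lying on the table. Leave it.
- glaze_brush: Brush lying on the table beyond the track. Leave it.
- slip_bowl: Small white bowl, 90 mm diameter, 45 mm high, near the robot. Leave it.
Not all that is in view belongs to the job. What is shaped like the shaft but orange or red is not meant.

How it is judged:
By the outcome, as a careful person would: the job done as asked, in the order asked, and still so for the second after the job is handed in, while the arm keeps its last pose, push and grip.
It also fails if it takes over 61 s, if anything falls off the work surface, if the arm or the gripper's body presses on something with over 40 N, if the wrist force passes 120 N, or if a joint passes its speed limit or range.

## Working session

There is one attempt and no reset: what is moved stays moved. The work goes in short steps, Python scripts to look and compute and a shell command to move; the robot and the scene stay as the last step left them, time stands still between calls to the robot, and variables do not carry over. Pictures are saved under pics/ and viewed, and the job is handed in when it is done.

```bash
mkdir -p pics; ls
cat > h.py <<'E'
import numpy as np, cv2
from cell import ctrl, vision, order, models
from scipy.spatial.transform import Rotation as R
def pts(name, mask, depth, T=None):
    i=vision.camera_info(name); K=np.array(i["camera_matrix"])
    v,u=np.nonzero(mask&(depth>0)); d=depth[v,u]
    x=(u-K[0,2])/K[0,0]*d; y=(v-K[1,2])/K[1,1]*d
    P=np.c_[x,-y,-d,np.ones_like(d)]
    return (np.array(i["world_from_camera"])@P.T).T[:,:3],u,v
E
python3 - <<'E'
from h import *
s=ctrl.get_state(); print({k:np.round(v,3) for k,v in s.items()}, ctrl.pinch_z)
for n in("scene","top","wrist"):
    p,d=vision.camera(n); cv2.imwrite(f"pics/a_{n}.png",p); np.save(f"a_{n}.npy",d)
    print(n,{k:np.round(v,3).tolist() if not isinstance(v,str) else v for k,v in vision.camera_info(n).items()})
E
```

```text
pics
{'t': np.float64(0.0), 'qpos': array([ 1.225,  0.6  , -0.003,  1.6  ,  0.002,  0.943, -0.08 ]), 'joint_vel': array([ 0.   , -0.   ,  0.   , -0.   ,  0.   , -0.001, -0.001]), 'effort': array([ 0.0000e+00, -7.7644e+01,  1.5650e+00, -2.5801e+01,  1.2000e-02,
        9.0000e-03, -0.0000e+00]), 'position': array([ 0.192, -0.699,  0.23 ]), 'orientation': array([ 0.563, -0.562,  0.429, -0.428]), 'contact_force': array([ 0.357,  0.436, -0.987]), 'ft_torque': array([-0.042, -0.017,  0.049]), 'opening': np.float64(1.001)} 0.0187
scene {'camera_matrix': [[391.384, 0.0, 249.007], [0.0, 391.384, 188.906], [0.0, 0.0, 1.0]], 'world_from_camera': [[0.819, -0.336, 0.466, 1.025], [0.574, 0.455, -0.681, -0.767], [0.017, 0.825, 0.566, 0.66], [0.0, 0.0, 0.0, 1.0]]}
top {'camera_matrix': [[461.526, 0.0, 267.743], [0.0, 461.526, 187.238], [0.0, 0.0, 1.0]], 'world_from_camera': [[0.022, 0.995, -0.099, 0.423], [-0.999, 0.019, -0.028, -0.119], [-0.026, 0.1, 0.995, 1.391], [0.0, 0.0, 0.0, 1.0]]}
wrist {'camera_matrix': [[297.319, 0.0, 255.808], [0.0, 297.319, 191.593], [0.0, 0.0, 1.0]], 'mount': [[1.0, -0.0, -0.001, -0.001], [-0.0, 0.305, -0.952, -0.143], [0.0, 0.952, 0.305, 0.079], [0.0, 0.0, 0.0, 1.0]]}
```

View pics/a_scene.png

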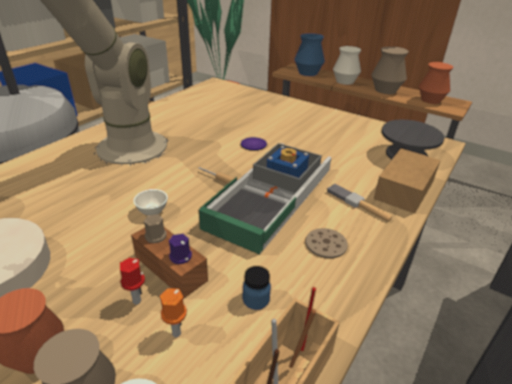

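View pics/a_top.png

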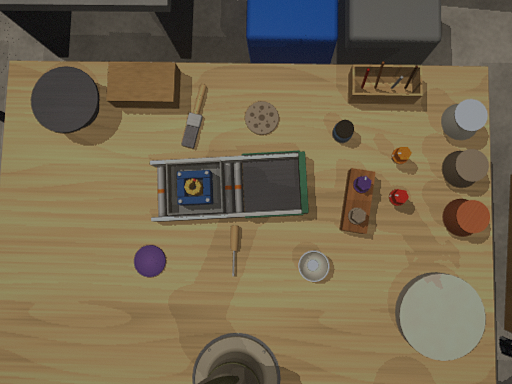

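View pics/a_wrist.png

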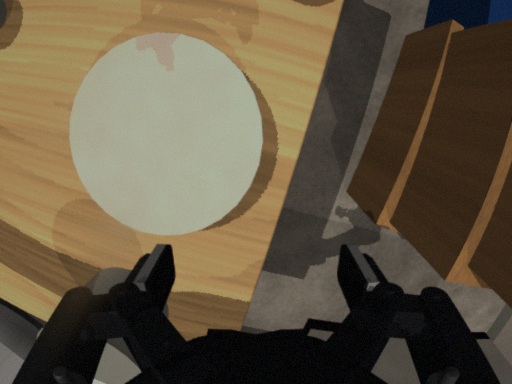

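Run:
```python
from h import *
p,d=vision.camera("top")
im=p.copy()
for n in("track","tote","hub","shaft","rack","blank"):
    for m in models.masks_of(n,"top")[:2]:
        P,u,v=pts("top",m["mask"],d)
        print(n,round(m["score"],2),m["bbox"],np.round(np.median(P,0),3),np.round(np.percentile(P,98,axis=0),3),np.round(np.percentile(P,2,axis=0),3))
np.save("top.npy",d)
print(np.round(R.from_quat(np.roll(ctrl.get_state()["orientation"],-1)).as_matrix(),3))
```

```text
track 0.66 [153.7, 150.1, 157.1, 71.6] [ 0.562 -0.05   0.027] [0.656 0.245 0.066] [ 0.463 -0.183  0.001]
track 0.36 [339.6, 166.5, 36.1, 63.5] [ 0.523 -0.332  0.069] [ 0.61  -0.297  0.078] [ 0.435 -0.383  0.006]
tote 0.85 [163.5, 162.0, 63.1, 54.9] [0.549 0.13  0.062] [0.624 0.211 0.104] [0.476 0.051 0.027]
tote 0.6 [343.6, 169.7, 30.1, 62.3] [ 0.523 -0.332  0.069] [ 0.609 -0.297  0.075] [ 0.435 -0.38   0.009]
hub 0.6 [163.3, 160.0, 62.7, 53.8] [0.549 0.13  0.062] [0.624 0.211 0.104] [0.476 0.051 0.027]
hub 0.52 [357.6, 178.0, 15.1, 13.9] [ 0.565 -0.343  0.116] [ 0.584 -0.327  0.123] [ 0.548 -0.362  0.075]
shaft 0.76 [389.4, 149.4, 21.9, 17.3] [ 0.651 -0.453  0.105] [ 0.685 -0.438  0.114] [ 0.633 -0.475 -0.002]
shaft 0.73 [355.1, 179.9, 17.6, 14.0] [ 0.565 -0.343  0.116] [ 0.584 -0.326  0.123] [ 0.547 -0.364  0.072]
rack 0.68 [342.1, 167.9, 27.9, 61.3] [ 0.521 -0.329  0.069] [ 0.609 -0.296  0.075] [ 0.435 -0.379  0.003]
blank 0.76 [347.9, 207.5, 16.0, 13.7] [ 0.476 -0.329  0.115] [ 0.499 -0.311  0.122] [ 0.455 -0.354  0.067]
[[ 0.266 -0.     0.964]
 [-0.964  0.     0.266]
 [-0.    -1.    -0.   ]]
```

Run:
```python
from h import *
p=cv2.imread("pics/a_top.png"); d=np.load("top.npy")
cv2.imwrite("pics/b1.png",np.hstack([cv2.resize(p[145:225,145:225],(400,400),interpolation=2),cv2.resize(p[160:240,330:410],(400,400),interpolation=2)]))
P,u,v=pts("top",d>0,d)
def rect(sel,n):
    Q=P[sel]; r=cv2.minAreaRect((Q[:,:2]*1000).astype(np.float32)); print(n,sel.sum(),np.round(r[0]),np.round(r[1]),round(r[2],2),np.round(Q.mean(0),4))
x,y,z=P.T
# rails
for lo,hi,n in((0.44,0.50,"lowrail"),(0.60,0.66,"hirail")):
    s=(x>lo)&(x<hi)&(abs(z-.05)<.006)&(y>-.2)&(y<.26)
    a=np.polyfit(y[s],x[s],1); print(n,s.sum(),a,np.percentile(y[s],[1,99]),np.std(x[s]-np.polyval(a,y[s])))
s=(abs(z-.066)<.006)&(x>.45)&(x<.66)&(y<-.14)&(y>-.24); rect(s,"stop")
s=(abs(z-.078)<.005)&(x>.45)&(x<.65)&(y<.26)&(y>0.0); rect(s,"tote rim")
s=(abs(z-.088)<.005)&(x>.45)&(x<.65)&(y<.26)&(y>0.0); rect(s,"gearbox")
s=(abs(z-.104)<.006)&(x>.45)&(x<.65)&(y<.26)&(y>0.0); rect(s,"hub")
s=(abs(z-.070)<.004)&(x>.4)&(x<.65)&(y<-.25)&(y>-.42); rect(s,"rack")
s=(abs(z-.118)<.008)&(x>.52)&(x<.62)&(y<-.3)&(y>-.40); rect(s,"shaft"); print(z[s].mean())
s=(abs(z-.118)<.008)&(x>.42)&(x<.52)&(y<-.25)&(y>-.40); rect(s,"blank")
s=(abs(z-.118)<.03)&(x>.6)&(x<.72)&(y<-.38)&(y>-.52); rect(s,"orange")
s=(abs(z-.118)<.03)&(x>.48)&(x<.6)&(y<-.40)&(y>-.52); rect(s,"red")
```

```text
lowrail 626 [-0.06714377  0.47581567] [-0.17532658  0.25433016] 0.00569802363859972
hirail 606 [-0.07539759  0.6429998 ] [-0.16455012  0.25724555] 0.005426204568646817
stop 429 [ 568. -170.] [183.  57.] 0.11 [ 0.5682 -0.1814  0.065 ]
tote rim 417 [550. 131.] [150. 161.] 3.83 [0.549  0.1294 0.0779]
gearbox 730 [550. 130.] [ 96. 155.] 4.0 [0.5496 0.1306 0.0872]
hub 155 [550. 131.] [44. 43.] 76.85 [0.5491 0.1315 0.1032]
rack 933 [ 523. -341.] [ 71. 180.] 81.9 [ 0.5209 -0.3391  0.0697]
shaft 154 [ 567. -347.] [36. 39.] 18.76 [ 0.5674 -0.3474  0.1179]
0.11790147069243864
blank 151 [ 477. -334.] [38. 36.] 51.03 [ 0.4776 -0.3333  0.1175]
orange 175 [ 654. -458.] [36. 39.] 2.53 [ 0.6531 -0.4576  0.108 ]
red 177 [ 533. -450.] [37. 41.] 48.68 [ 0.533  -0.449   0.1076]
```

View pics/b1.png

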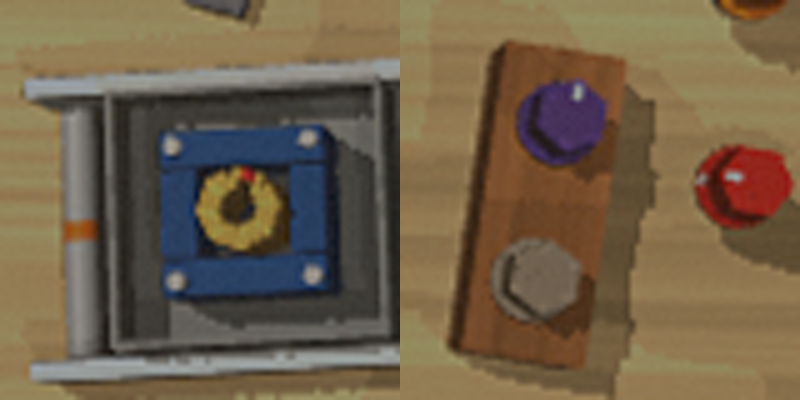

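```bash
cat >> h.py <<'E'
def pose():
    s=ctrl.get_state(); M=R.from_quat(np.roll(s["orientation"],-1)).as_matrix()
    return s,np.array(s["position"]),M
def plan(target,ang=None):
    """world target of TCP, desired tool-x world angle (deg)"""
    s,p,M=pose(); a=np.degrees(np.arctan2(M[1,0],M[0,0]))
    print("from",np.round(p,4),"ang",round(a,2),"shift cm",np.round(M.T@(np.array(target)-p)*100,2), "dist",round(np.linalg.norm(np.array(target)-p)*100,1), end=" ")
    if ang is not None: print("yaw",round(-np.radians((ang-a+180)%360-180),3))
    else: print()
def wrist(name=None):
    s,p,M=pose(); im,d=vision.camera("wrist")
    if name: cv2.imwrite(name,im)
    return im,d,p,M
def wpix(u,v,d,p,M):
    """pixel + depth -> world"""
    i=vision.camera_info("wrist"); K=np.array(i["camera_matrix"]); m=np.array(i["mount"])
    u=np.asarray(u,float);v=np.asarray(v,float)
    dx=u-K[0,2]; dy=v-K[1,2]; r=np.hypot(dx,dy)+1e-9; th=r/K[0,0]
    t=np.tan(th)*d
    C=np.stack([dx/r*t,-dy/r*t,-d*np.ones_like(t)],-1)
    T=C@m[:3,:3].T+m[:3,3]
    return T@M.T+p
def wproj(W,p,M):
    i=vision.camera_info("wrist"); K=np.array(i["camera_matrix"]); m=np.array(i["mount"])
    T=(np.atleast_2d(W)-p)@M; C=(T-m[:3,3])@m[:3,:3]
    x,y,z=C[:,0],-C[:,1],-C[:,2]; r=np.hypot(x,y)+1e-12; th=np.arctan2(r,z)
    return np.c_[K[0,2]+x/r*th*K[0,0],K[1,2]+y/r*th*K[0,0]]
E
python3 -m jog '[[0,-23.9,0,38,0],[0,-23.9,0,38,0],[0,-23.9,0,38,0],[0,-23.9,0,38,0],[0,-23.9,0,38,0],[0,-23.9,0,38,0],[0,-23.9,0,38,0],[0,-23.9,0,38,0],[0,-23.9,0,38,0],[0,-23.9,0,38,0],[0,-23.9,0,38,0]]'
python3 - <<'E'
from h import *
im,d,p,M=wrist("pics/w1.png"); np.save("w1.npy",d); np.savez("w1p.npz",p=p,M=M)
P=wpix([256],[192],d[192,256],p,M);print(P,p)
plan([.542,.275,.2],4)
E
```

```text
t: 1.6
position: [0.4965, -0.3663, 0.2313]
orientation: [0.563, -0.563, 0.428, -0.428]
contact_force: [-0.6, -0.7, -0.1]
opening: 1.001
[[ 0.47768679 -0.37073512  0.0691621 ]] [ 0.49647101 -0.36631047  0.23129375]
from [ 0.4952 -0.3678  0.2313] ang -74.57 shift cm [-60.72   3.1   21.61] dist 64.5 yaw -1.371
```

View pics/w1.png

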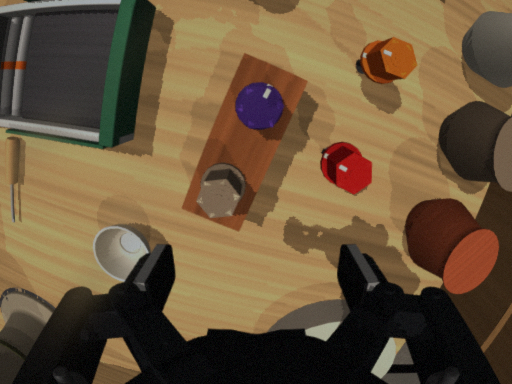

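```bash
cat > sh.py <<'E'
from h import *
def shaft(im,d,p,M,reg,zt):
    vv,uu=np.mgrid[:384,:512]; P=wpix(uu,vv,d,p,M)
    u0,v0,u1,v1=reg; box=(uu>u0)&(uu<u1)&(vv>v0)&(vv<v1)
    hsv=cv2.cvtColor(im,cv2.COLOR_BGR2HSV).astype(int)
    top=box&(abs(P[...,2]-zt)<.006)
    white=top&(hsv[...,1]<70)&(hsv[...,2]>130)
    Q=P[top]; c,r=cv2.minEnclosingCircle((Q[:,:2]*1000).astype(np.float32))
    print("top n",top.sum(),"mean",np.round(Q.mean(0),4),"circ",np.round(c,1),round(r,1), "white",white.sum())
    h=cv2.convexHull((Q[:,:2]*1e4).astype(np.int32)).astype(np.float32)/10
    mom=cv2.moments(h); c=np.array([mom["m10"],mom["m01"]])/mom["m00"]; print("hull centroid",c)
    W=P[white][:,:2]*1000; print("mark",W.mean(0),"ang",np.degrees(np.arctan2(*(W.mean(0)-c)[::-1])))
    # hex orientation: min width dir
    H=h[:,0]; A=np.arange(0,60,1.); w=[sum(np.ptp(H@[np.cos(np.radians(a+k)),np.sin(np.radians(a+k))]) for k in(0,60,120)) for a in A]
    print("flat normals at",A[np.argmin(w)],"mod 60, width",min(w)/3)
    return c
E
python3 - <<'E'
from sh import *
im=cv2.imread("pics/w1.png"); d=np.load("w1.npy"); q=np.load("w1p.npz")
shaft(im,d,q["p"],q["M"],(225,70,300,140),.117)
cv2.imwrite("pics/w1c.png",cv2.resize(im[60:240,170:320],(600,720)[:2] if 0 else (500,600),interpolation=2))
E
```

```text
top n 1503 mean [ 0.5671 -0.3487  0.1184] circ [ 567.1 -348.7] 20.2 white 41
hull centroid [ 566.97790956 -348.70530305]
mark [ 579.906267   -351.15088681] ang -10.711746592906344
flat normals at 17.0 mod 60, width 35.95022679858096
```

```bash
python3 -m jog '[[255,-60.7,3,21.6,-1.371],[255,-60.7,3,21.6,-1.371],[255,-60.7,3,21.6,-1.371],[255,-60.7,3,21.6,-1.371],[255,-60.7,3,21.6,-1.371],[255,-60.7,3,21.6,-1.371],[255,-60.7,3,21.6,-1.371],[255,-60.7,3,21.6,-1.371],[255,-60.7,3,21.6,-1.371],[255,-60.7,3,21.6,-1.371],[255,-60.7,3,21.6,-1.371],[255,-60.7,3,21.6,-1.371]]' 60
python3 - <<'E'
from h import *
im,d,p,M=wrist("pics/w2.png"); np.save("w2.npy",d); np.savez("w2p.npz",p=p,M=M)
plan([.542,.275,.2],4)
E
```

```text
t: 2.85
position: [0.5401, 0.2297, 0.2033]
orientation: [-0.706, 0.707, 0.023, -0.023]
contact_force: [2.0, 0.4, -0.6]
opening: -0.002
from [0.5395 0.2405 0.2037] ang 4.24 shift cm [0.51 0.39 3.42] dist 3.5 yaw 0.004
```

View pics/w2.png

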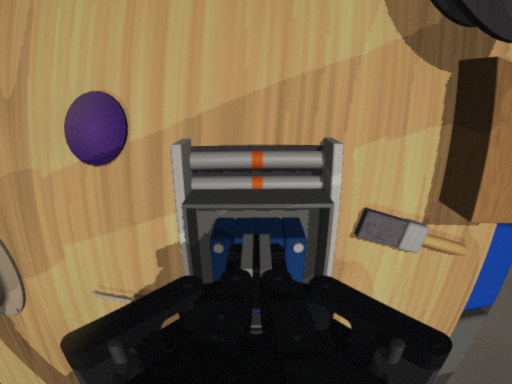

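View pics/w1c.png

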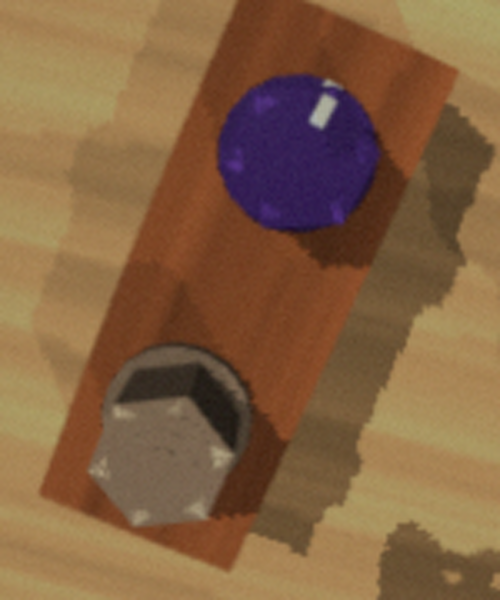

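```bash
python3 -m jog '[[255,0.2,2,1.5,0],[255,0.2,6,1.5,0],[255,0.2,10,1.5,0],[255,0.2,13,1.5,0],[255,0.2,15.7,1.5,0],[255,0.2,15.7,1.5,0],[255,0.2,15.7,1.5,0]]'
python3 - <<'E'
from h import *
im,d,p,M=wrist("pics/w3.png")
plan([.542,.24,.046],4)
E
```

```text
t: 3.6
position: [0.5406, 0.2438, 0.0465]
orientation: [-0.706, 0.707, 0.024, -0.024]
contact_force: [0.2, -0.1, 0.7]
opening: -0.003
from [0.541  0.2444 0.0474] ang 3.87 shift cm [ 0.07  0.14 -0.45] dist 0.5 yaw -0.002
```

View pics/w3.png

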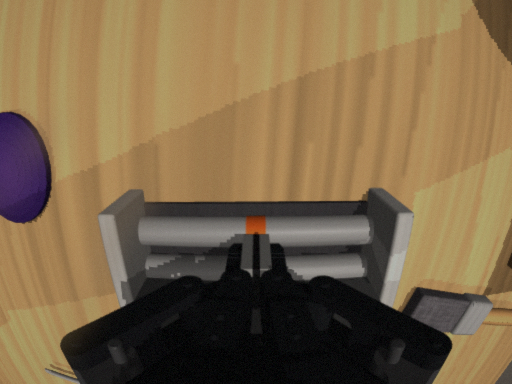

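```bash
python3 -m jog '[[255,0,0,-1,0],[255,0,0,-2,0],[255,0,0,-3,0],[255,0,0,-4.5,0],[255,0,0,-6,0],[255,0,0,-7.5,0],[255,0,0,-9,0],[255,0,0,-10.5,0],[255,0,0,-12,0],[255,0,0,-13.5,0],[255,0,0,-15,0]]'
python3 - <<'E'
from h import *
plan([.56,-.005,.046],4)
p,d=vision.camera("top"); cv2.imwrite("pics/t4.png",cv2.resize(p[130:240,130:330],(800,440)))
E
```

```text
t: 4.75
position: [0.55, 0.0937, 0.0461]
orientation: [-0.706, 0.707, 0.024, -0.025]
contact_force: [0.7, 0.7, 0.8]
opening: -0.001
from [0.55   0.0937 0.0461] ang 3.93 shift cm [ 0.32  0.02 -9.92] dist 9.9 yaw -0.001
```

View pics/t4.png

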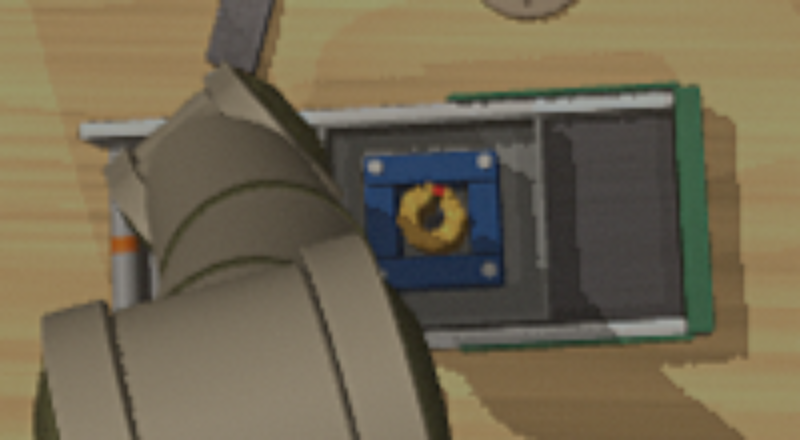

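```bash
python3 -m jog '[[255,0,0,-1.5,0],[255,0,0,-3,0],[255,0,0,-4.5,0],[255,0,0,-6,0],[255,0,0,-7.2,0],[255,0,0,-8,0],[255,0,0,-8.5,0],[255,0,0,-9,0]]'; python3 -m jog '[[255,0,0,-0.3,0],[255,0,0,-0.6,0],[255,0,0,-0.9,0]]'
python3 - <<'E'
from h import *
p,d=vision.camera("top"); cv2.imwrite("pics/t5.png",cv2.resize(p[130:240,130:330],(800,440)))
E
```

```text
t: 5.6
position: [0.5566, 0.0059, 0.0463]
orientation: [0.707, -0.707, -0.025, 0.025]
contact_force: [-1.2, 3.2, -1.6]
opening: 0.002
t: 5.9
position: [0.5573, -0.0029, 0.0463]
orientation: [0.707, -0.707, -0.025, 0.025]
contact_force: [-0.5, 3.2, -2.3]
opening: -0.0
```

View pics/t5.png

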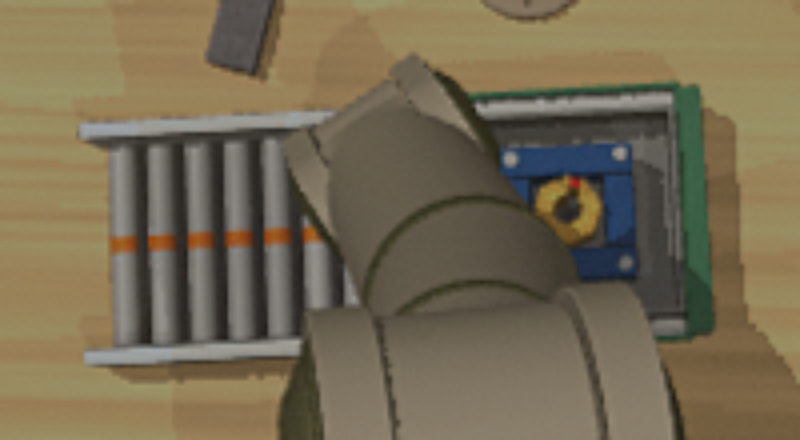

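Close to the stop; drag is about 3 N. Continue in small steps until the force rises.

```bash
python3 -m jog '[[255,0,0,-0.2,0],[255,0,0,-0.4,0]]'; python3 -m jog '[[255,0,0,-0.2,0],[255,0,0,-0.4,0]]';python3 -m jog '[[255,0,0,-0.2,0],[255,0,0,-0.3,0]]'
```

```text
t: 6.15
position: [0.5568, -0.0039, 0.0464]
orientation: [0.708, -0.705, -0.025, 0.026]
contact_force: [-3.9, 17.5, -0.6]
opening: 0.0
t: 6.35
position: [0.5568, -0.0039, 0.0464]
orientation: [0.709, -0.704, -0.027, 0.027]
contact_force: [-7.7, 28.8, 0.5]
opening: -0.001
t: 6.55
position: [0.5568, -0.0039, 0.0465]
orientation: [0.71, -0.703, -0.028, 0.027]
contact_force: [-9.2, 36.0, 0.4]
opening: -0.003
```

```bash
python3 -m jog '[[255,0,0,1.5,0],[255,0,0,3.2,0],[255,0,-4,3.2,0],[255,0,-9,3.2,0],[255,0,-14,3.2,0],[100,0,-18,1,0],[0,0,-18,-4,0],[0,0,-18,-9,0],[0,0,-18,-14,0],[0,0,-18,-14,0],[0,0,-18,-14,0]]'
python3 - <<'E'
from h import *
im,d,p,M=wrist("pics/w6.png"); np.save("w6.npy",d); np.savez("w6p.npz",p=p,M=M)
p2,d2=vision.camera("top"); np.save("t6.npy",d2); cv2.imwrite("pics/t6.png",p2)
plan([.566,-.145,.22])
for m in models.masks_of("hub","wrist")[:2]: print(m["score"],m["bbox"])
E
```

```text
t: 7.65
position: [0.5672, -0.1559, 0.2262]
orientation: [-0.706, 0.707, 0.023, -0.023]
contact_force: [-0.3, 0.7, 1.5]
opening: 0.992
from [ 0.5675 -0.153   0.2264] ang 3.99 shift cm [-0.1   0.64  0.81] dist 1.0 
0.86 [180.1, 37.4, 155.4, 159.3]
```

View pics/w6.png

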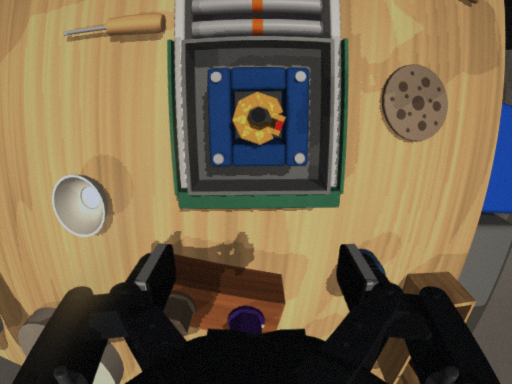

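```bash
cat > hb.py <<'E'
from h import *
def hub(im,d,p,M,reg):
    vv,uu=np.mgrid[:384,:512]; P=wpix(uu,vv,d,p,M)
    u0,v0,u1,v1=reg; box=(uu>u0)&(uu<u1)&(vv>v0)&(vv<v1)
    hsv=cv2.cvtColor(im,cv2.COLOR_BGR2HSV).astype(int)
    top=box&(abs(P[...,2]-.104)<.006); Q=P[top]
    h=cv2.convexHull((Q[:,:2]*1e4).astype(np.int32)).astype(np.float32)/10
    mo=cv2.moments(h); c=np.array([mo["m10"],mo["m01"]])/mo["m00"]
    cc,r=cv2.minEnclosingCircle(h); print("hub hull",c,"circ",cc,r,"z",np.median(Q[:,2]),len(Q))
    Wz=wpix(uu,vv,1.0,p,M); cam=wpix(np.array([255.8]),np.array([191.6]),0.0,p,M)[0]
    # intersect rays with z=.104 plane
    ray=Wz-cam; G=cam+ray*((.104-cam[2])/ray[...,2])[...,None]
    red=box&((hsv[...,0]<6)|(hsv[...,0]>172))&(hsv[...,1]>150)&(hsv[...,2]>90)
    g=G[red][:,:2]*1000; print("red",red.sum(),g.mean(0),"P",P[red].mean(0),"ang",np.degrees(np.arctan2(*(g.mean(0)-c)[::-1])))
    # bore: dark/deep pixels
    rr=np.hypot(G[...,0]*1000-c[0],G[...,1]*1000-c[1]); deep=box&(rr<18)&((P[...,2]<.097))
    dk=box&(rr<18)&(hsv[...,2]<70)
    for n,mk in(("deep",deep),("dark",dk)):
        g=G[mk][:,:2]*1000
        if len(g): print(n,len(g),"min circ",cv2.minEnclosingCircle(g.astype(np.float32)),"mean",g.mean(0))
    # unwrap at z=.104 top plane, 0.25mm/px
    N=240; s=.25; X=c[0]+(np.arange(N)-N/2)*s; Y=c[1]+(np.arange(N)-N/2)*s
    XX,YY=np.meshgrid(X,Y[::-1]); W=np.stack([XX/1e3,YY/1e3,np.full_like(XX,.104)],-1).reshape(-1,3)
    uv=wproj(W,p,M).astype(np.float32).reshape(N,N,2)
    o=cv2.remap(im,uv[...,0],uv[...,1],cv2.INTER_CUBIC); return c,cv2.resize(o,(560,560),interpolation=2)
E
python3 - <<'E'
from hb import *
im=cv2.imread("pics/w6.png"); d=np.load("w6.npy"); q=np.load("w6p.npz")
c,o=hub(im,d,q["p"],q["M"],(225,85,300,150)); cv2.imwrite("pics/hub6.png",o)
# top: tote, stop
d=np.load("t6.npy"); P,u,v=pts("top",d>0,d); x,y,z=P.T
for lo,hi,n in((.074,.082,"rim"),(.084,.092,"gear"),(.1,.11,"hub")):
    s=(z>lo)&(z<hi)&(x>.47)&(x<.66)&(y>-.2)&(y<.03); Q=P[s]
    if s.sum()>5:
        r=cv2.minAreaRect((Q[:,:2]*1000).astype(np.float32)); print(n,s.sum(),r)
s=(z>.06)&(z<.07)&(x>.47)&(x<.66)&(y>-.24)&(y<-.16); print(np.percentile(y[s],[1,99]))
E
```

```text
hub hull [565.81595793 -93.28675677] circ (565.6600952148438, -93.25755310058594) 23.85013771057129 z 0.10316614109409916 1505
red 59 [584.2389927  -98.27997502] P [ 0.5842612  -0.09830102  0.10374173] ang -15.164632709169922
deep 468 min circ ((568.3894653320312, -93.10688781738281), 13.071586608886719) mean [567.09208882 -93.14967348]
dark 384 min circ ((568.6055297851562, -93.93186950683594), 12.445636749267578) mean [567.61755992 -92.78970541]
rim 183 ((564.307373046875, -65.21810913085938), (149.7118682861328, 105.31766510009766), 4.544748783111572)
gear 340 ((565.2062377929688, -80.79244995117188), (95.38935852050781, 71.46136474609375), 4.483029365539551)
hub 118 ((565.052978515625, -91.03700256347656), (43.387168884277344, 38.85783386230469), 27.126239776611328)Traceback (most recent call last):
  File "<stdin>", line 10, in <module>
    return _quantile_unchecked(
        a, q, axis, out, overwrite_input, method, keepdims, weights)
    return _ureduce(a,
                    func=_quantile_ureduce_func,
    ...<5 lines>...
                    overwrite_input=overwrite_input,
                    method=method)
    r = func(a, **kwargs)
    result = _quantile(arr,
                       quantiles=q,
    ...<2 lines>...
                       out=out,
                       weights=wgt)
    slices_having_nans = np.isnan(arr[-1, ...])
                                  ~~~^^^^^^^^^
IndexError: index -1 is out of bounds for axis 0 with size 0
```

View pics/hub6.png

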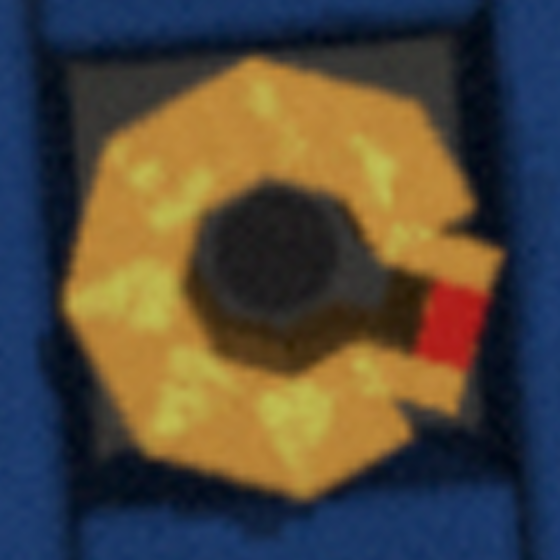

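View pics/t6.png

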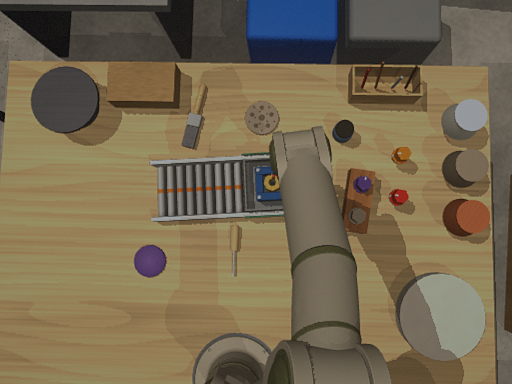

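Run:
```python
from h import *
plan([.567,-.3487,.19],-102.5)
```

```text
from [ 0.5677 -0.1525  0.2265] ang 4.05 shift cm [ -1.45   3.64 -19.57] dist 20.0 yaw 1.86
```

```bash
python3 -m jog '[[0,-6.3,1.6,-18.1,1.86],[0,-6.3,1.6,-18.1,1.86],[0,-6.3,1.6,-18.1,1.86],[0,-6.3,1.6,-18.1,1.86],[0,-6.3,1.6,-18.1,1.86],[0,-6.3,1.6,-18.1,1.86],[0,-6.3,1.6,-18.1,1.86],[0,-6.3,1.6,-18.1,1.86],[0,-6.3,1.6,-18.1,1.86],[0,-6.3,1.6,-18.1,1.86],[0,-6.3,1.6,-18.1,1.86],[0,-6.3,1.6,-18.1,1.86]]'
python3 -m jog '[[0,0,0,0,0.06],[0,0,0,0,0.06],[0,0,0,0,0.06]]'
python3 - <<'E'
from sh import *
im,d,p,M=wrist("pics/w7.png"); np.save("w7.npy",d); np.savez("w7p.npz",p=p,M=M)
uv=wproj([.567,-.3487,.118],p,M)[0]; print(uv)
c=shaft(im,d,p,M,(uv[0]-50,uv[1]-50,uv[0]+50,uv[1]+50),.118)
plan([c[0]/1e3,c[1]/1e3,.082],-102.5)
E
```

```text
t: 9.0
position: [0.5181, -0.3369, 0.2105]
orientation: [0.458, -0.457, 0.539, -0.539]
contact_force: [0.1, 0.2, 0.6]
opening: 1.0
t: 9.3
position: [0.5179, -0.3375, 0.2104]
orientation: [0.443, -0.443, 0.551, -0.551]
contact_force: [-0.1, 0.2, 0.2]
opening: 0.999
[257.95807004 134.55502388]
top n 1744 mean [ 0.5674 -0.3488  0.1183] circ [ 567.5 -348.8] 20.5 white 62
hull centroid [ 567.03590283 -348.74132158]
mark [ 580.01807588 -351.16472736] ang -10.573808340620886
flat normals at 18.0 mod 60, width 36.05627204380051
from [ 0.5178 -0.3378  0.2104] ang -102.42 shift cm [1.000e-02 1.284e+01 5.050e+00] dist 13.8 yaw 0.001
```

View pics/w7.png

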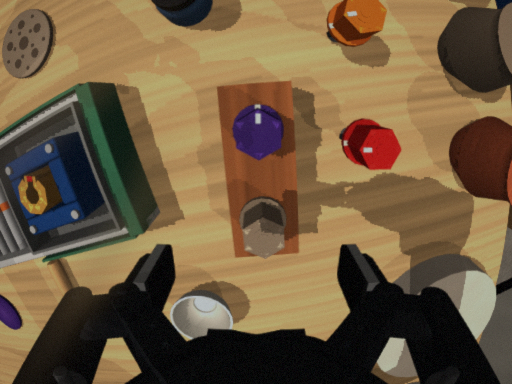

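```bash
python3 -m jog '[[0,0,2,5.05,0],[0,0,4,5.05,0],[0,0,7,5.05,0],[0,0,10,5.05,0],[0,0,12.7,5.05,0],[0,0,12.7,5.05,0]]'
python3 -m jog '[[200,0,0,0,0],[200,0,0,0,0],[200,0,0,0,0],[200,0,0,0,0],[200,0,0,0,0],[200,0,0,0,0],[200,0,0,0,0]]' 100
python3 - <<'E'
from h import *
wrist("pics/w8.png"); plan([.567,-.3487,.22],-102.5)
E
```

```text
t: 9.95
position: [0.5648, -0.3483, 0.0798]
orientation: [0.442, -0.443, 0.554, -0.549]
contact_force: [-0.7, 0.3, -0.2]
opening: 0.999
t: 10.65
position: [0.5675, -0.3502, 0.0853]
orientation: [-0.442, 0.442, -0.551, 0.553]
contact_force: [-0.7, -0.1, 6.3]
opening: 0.41
from [ 0.5675 -0.3503  0.0853] ang -102.61 shift cm [ -0.13 -13.47  -0.05] dist 13.5 yaw -0.002
```

View pics/w8.png

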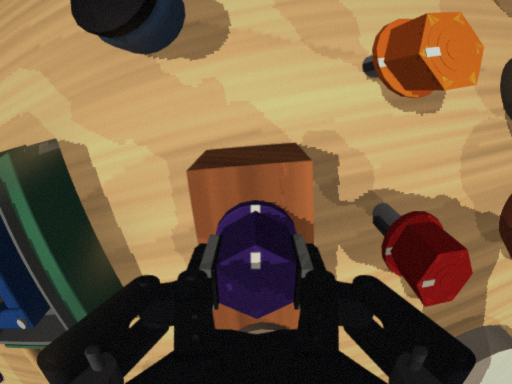

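```bash
python3 -m jog '[[200,0,-2,0,0],[200,0,-5,0,0],[200,0,-8,0,0],[200,0,-11,0,0],[200,0,-14,0,0],[200,0,-14,0,0]]'
python3 - <<'E'
from h import *
im,d,p,M=wrist("pics/w9.png"); plan([.566,-.093,.222],-106.4)
E
```

```text
t: 11.3
position: [0.5683, -0.3509, 0.2285]
orientation: [-0.443, 0.441, -0.549, 0.554]
contact_force: [0.8, -0.9, -2.1]
opening: 0.403
from [ 0.5674 -0.3503  0.2261] ang -102.62 shift cm [-25.08   0.35  -5.76] dist 25.7 yaw 0.066
```

View pics/w9.png

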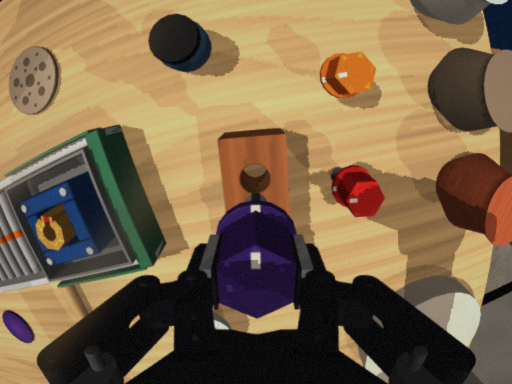

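```bash
python3 -m jog '[[200,-4,0,-1,0.05],[200,-8,0,-2,0.05],[200,-12,0,-3,0.05],[200,-16,0.3,-4,0.05],[200,-20,0.3,-5,0.05],[200,-23.5,0.3,-5.5,0.05],[200,-25.1,0.3,-5.75,0.05],[200,-25.1,0.3,-5.75,0.05],[200,-25.1,0.3,-5.75,0.05]]'
python3 - <<'E'
from h import *
im,d,p,M=wrist("pics/w10.png"); np.save("w10.npy",d); np.savez("w10p.npz",p=p,M=M)
a,ds=vision.camera("scene"); cv2.imwrite("pics/s10.png",cv2.resize(a[100:260,180:380],(800,640))[:600]); cv2.imwrite("pics/s10f.png",a);np.save("s10.npy",ds)
plan([.566,-.093,.192],-105.7)
i=vision.camera_info("scene")
E
```

```text
t: 12.25
position: [0.5649, -0.093, 0.2198]
orientation: [0.428, -0.429, 0.563, -0.563]
contact_force: [0.2, -1.2, -2.3]
opening: 0.41
from [ 0.565  -0.0941  0.22  ] ang -105.6 shift cm [-0.13  2.8   0.07] dist 2.8 yaw 0.002
```

View pics/w10.png

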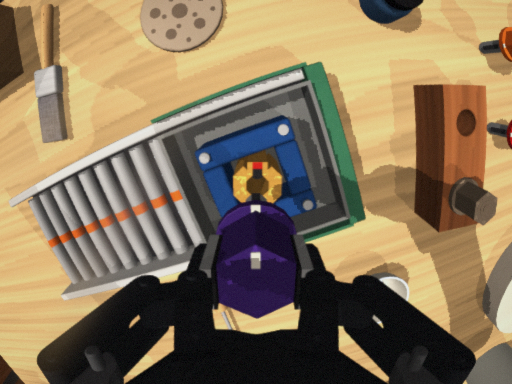

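View pics/s10.png

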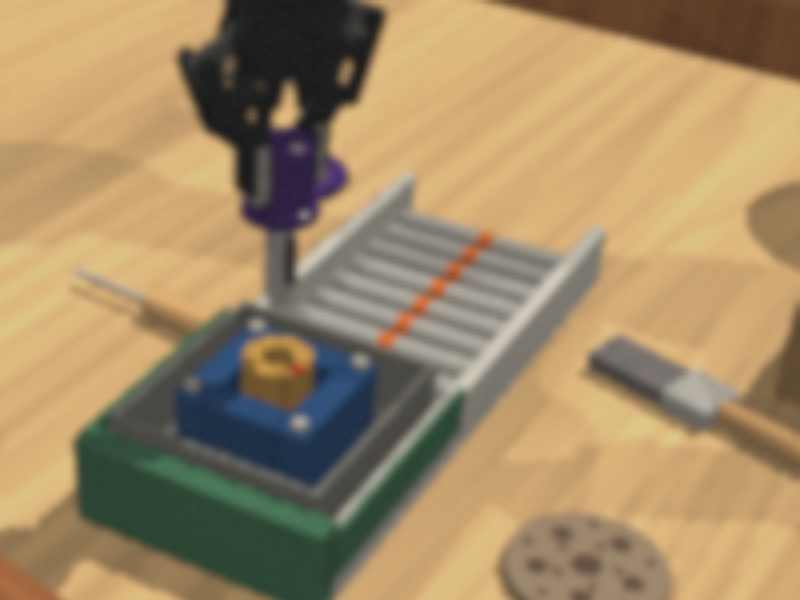

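Run:
```python
from h import *
i=vision.camera_info("scene");K=np.array(i["camera_matrix"]);T=np.linalg.inv(i["world_from_camera"])
def pr(w):
    c=T[:3,:3]@w+T[:3,3]; return K[0,2]+K[0,0]*c[0]/-c[2],K[1,2]-K[1,1]*c[1]/-c[2]
for w in([.565,-.0941,.143],[.566,-.093,.143],[.566,-.093,.104],[.576,-.093,.104],[.566,-.083,.104],[.565,-.0941,.205]):
    u,v=pr(np.array(w)); print(w,np.round([u,v],1),"crop",np.round([(u-180)*4,(v-100)*4]))
```

```text
[0.565, -0.0941, 0.143] [249.4 174.8] crop [278. 299.]
[0.566, -0.093, 0.143] [250.  174.7] crop [280. 299.]
[0.566, -0.093, 0.104] [249.7 187.8] crop [279. 351.]
[0.576, -0.093, 0.104] [253.  189.1] crop [292. 356.]
[0.566, -0.083, 0.104] [252. 186.] crop [288. 344.]
[0.565, -0.0941, 0.205] [249.9 152.7] crop [280. 211.]
```

```bash
python3 -m jog '[[200,-0.1,1.5,0.05,0],[200,-0.1,2.8,0.05,0],[200,-0.1,3.6,0.05,0],[200,-0.1,4.2,0.05,0],[200,-0.1,4.7,0.05,0],[200,-0.1,4.7,0.05,0]]' 120
python3 - <<'E'
from h import *
a,ds=vision.camera("scene"); cv2.imwrite("pics/s11.png",cv2.resize(a[100:260,180:380],(800,640))[:600])
s=ctrl.get_state(); print(s["contact_force"],s["ft_torque"])
plan([.566,-.093,.165],-105.7)
E
```

```text
t: 12.95
position: [0.5659, -0.0924, 0.1728]
orientation: [-0.427, 0.428, -0.563, 0.563]
contact_force: [-0.6, -2.8, -4.0]
opening: 0.404
[-0.02668616 -3.22763333 -3.81146133] [-0.94428859 -0.003788   -0.02981983]
from [ 0.5659 -0.0922  0.1731] ang -105.52 shift cm [0.07 0.81 0.03] dist 0.8 yaw 0.003
```

View pics/s11.png

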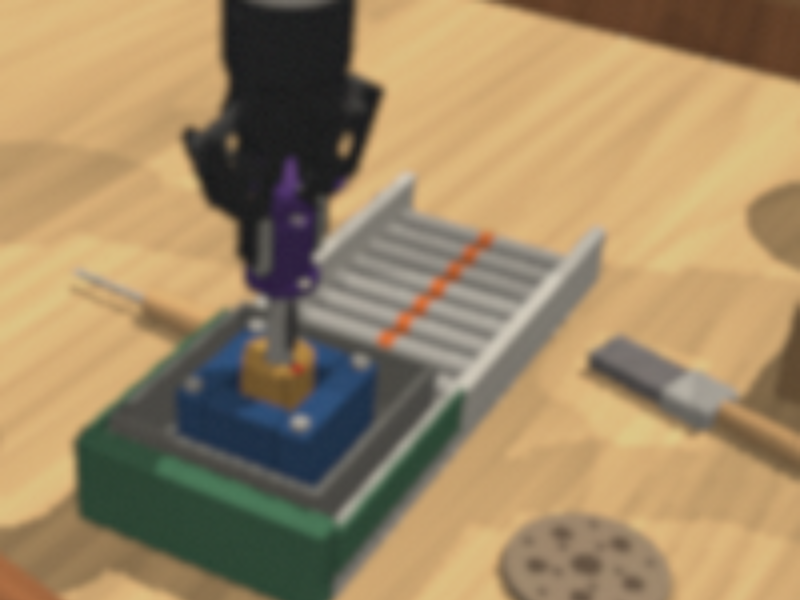

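```bash
python3 -m jog '[[200,0.1,0,0,0],[200,0.1,0.4,0,0],[200,0.1,0.7,0,0],[200,0.1,0.9,0,0]]'; python3 -m jog '[[200,0,0.2,0,0],[200,0,0.4,0,0],[200,0,0.6,0,0]]'
python3 - <<'E'
from h import *
s=ctrl.get_state(); print(s["contact_force"],s["ft_torque"])
plan([.566,-.093,.119],-105.7)
E
```

```text
t: 13.4
position: [0.5659, -0.0925, 0.1642]
orientation: [-0.428, 0.428, -0.563, 0.563]
contact_force: [-1.0, -2.3, -0.7]
opening: 0.404
t: 13.7
position: [0.5659, -0.0925, 0.1582]
orientation: [-0.428, 0.428, -0.563, 0.563]
contact_force: [0.1, -2.8, -0.6]
opening: 0.402
[ 0.10517266 -2.8048917  -0.64464596] [-0.73168583  0.10493186  0.03776994]
from [ 0.5659 -0.0925  0.1582] ang -105.48 shift cm [0.05 3.92 0.03] dist 3.9 yaw 0.004
```

```bash
python3 -m jog '[[200,0.05,0.3,0,0],[200,0.05,0.6,0,0],[200,0.05,0.9,0,0],[200,0.05,1.2,0,0]]'; python3 -m jog '[[200,0,0.3,0,0],[200,0,0.6,0,0],[200,0,0.9,0,0],[200,0,1.2,0,0]]'
python3 - <<'E'
from h import *
s=ctrl.get_state(); print(s["contact_force"],s["ft_torque"])
plan([.566,-.093,.119],-105.7)
E
```

```text
t: 14.1
position: [0.5657, -0.0926, 0.146]
orientation: [0.428, -0.428, 0.563, -0.563]
contact_force: [-0.0, -1.0, -1.6]
opening: 0.402
t: 14.5
position: [0.5656, -0.0927, 0.134]
orientation: [0.428, -0.428, 0.563, -0.563]
contact_force: [0.6, -0.8, -1.4]
opening: 0.407
[ 0.55923399 -0.78861987 -1.35890164] [-0.10716536  0.00913226 -0.0097884 ]
from [ 0.5656 -0.0927  0.134 ] ang -105.47 shift cm [0.02 1.5  0.04] dist 1.5 yaw 0.004
```

Key is in the keyway (47 mm deep with little force). Now press home.

```bash
python3 -m jog '[[200,0,0.3,0,0],[200,0,0.6,0,0],[200,0,0.9,0,0]]'; python3 -m jog '[[200,0,0.2,0,0],[200,0,0.4,0,0],[200,0,0.6,0,0]]'; python3 -m jog '[[200,0,0.2,0,0],[200,0,0.3,0,0]]'
python3 - <<'E'
from h import *
s=ctrl.get_state(); print(s["contact_force"],s["ft_torque"])
plan([.566,-.093,.119],-105.7)
a,ds=vision.camera("scene"); cv2.imwrite("pics/s12.png",cv2.resize(a[100:260,180:380],(800,640))[:600])
E
```

```text
t: 14.8
position: [0.5658, -0.0928, 0.1254]
orientation: [-0.428, 0.428, -0.563, 0.563]
contact_force: [-0.7, -0.5, 3.7]
opening: 0.403
t: 15.1
position: [0.5658, -0.0929, 0.1197]
orientation: [-0.428, 0.428, -0.563, 0.563]
contact_force: [-1.8, 0.8, 7.6]
opening: 0.403
t: 15.3
position: [0.5659, -0.0929, 0.1181]
orientation: [-0.428, 0.428, -0.563, 0.563]
contact_force: [-8.8, 1.3, 33.0]
opening: 0.401
[-8.79815373  1.30774225 33.00419228] [0.21396076 1.85816976 0.03550561]
from [ 0.5659 -0.0929  0.1181] ang -105.49 shift cm [ 0.01 -0.09  0.01] dist 0.1 yaw 0.004
```

View pics/s12.png

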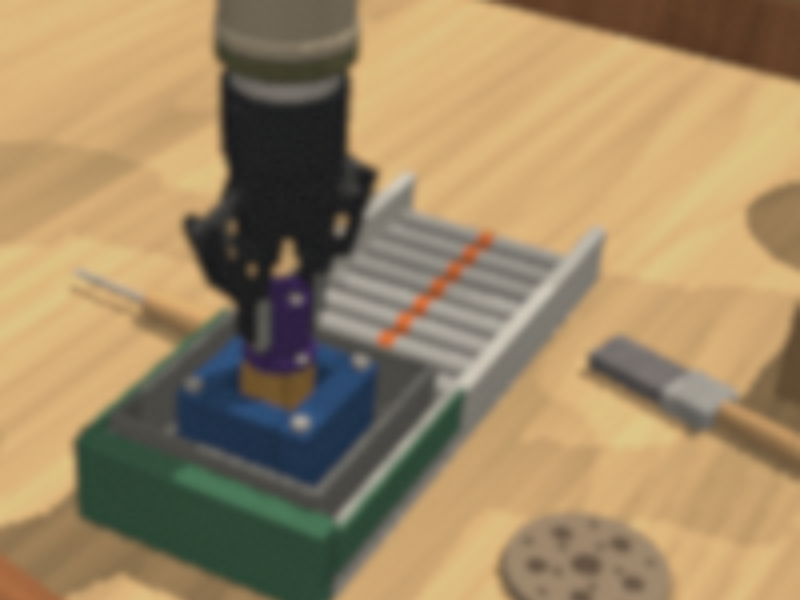

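```bash
python3 -m jog '[[200,0,-0.08,0,0],[200,0,-0.08,0,0],[200,0,-0.08,0,0],[200,0,-0.08,0,0],[200,0,-0.08,0,0],[200,0,-0.08,0,0],[200,0,-0.08,0,0],[200,0,-0.08,0,0]]'
python3 - <<'E'
from h import *
im,d,p,M=wrist("pics/w13.png"); print(p)
a,ds=vision.camera("top"); cv2.imwrite("pics/t13.png",cv2.resize(a[130:250,150:410],(780,360)))
P,u,v=pts("top",ds>0,ds); x,y,z=P.T
s=(z>.06)&(z<.072)&(x>.5)&(x<.66)&(y>-.24)&(y<-.15); print(s.sum(),y[s].min(),y[s].max())
s=ctrl.get_state(); print(s["contact_force"],s["opening"])
E
```

```text
t: 16.15
position: [0.5658, -0.0929, 0.1182]
orientation: [-0.428, 0.428, -0.563, 0.563]
contact_force: [-2.9, 0.7, 13.6]
opening: 0.399
[ 0.56583025 -0.09288224  0.1182447 ]
380 -0.19518131926240861 -0.16414929958021043
[-2.80801112 -0.12551102 13.69075256] 0.40415116005530716
```

View pics/w13.png

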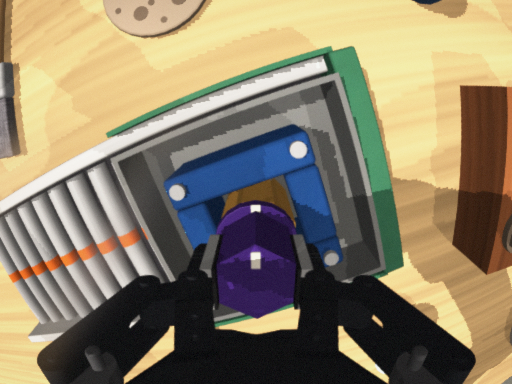

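View pics/t13.png

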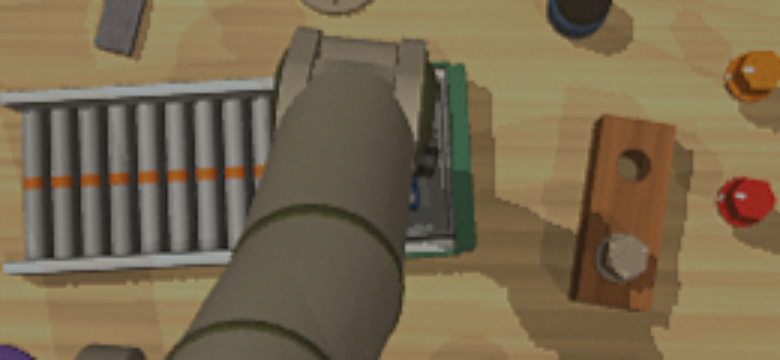

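```bash
python3 -m jog '[[200,0,0.05,0,0],[200,0,0.05,0,0],[200,0,0.05,0,0],[200,0,0.05,0,0],[200,0,0.05,0,0]]' && python3 -c "
from cell import order,ctrl
s=ctrl.get_state();print(s['position'],s['contact_force'],s['opening']);print(order.sign_off())"
```

```text
t: 16.75
position: [0.5659, -0.0929, 0.1182]
orientation: [-0.428, 0.428, -0.563, 0.563]
contact_force: [-4.5, 1.0, 18.9]
opening: 0.403
[ 0.5658547  -0.09290906  0.11817013] [-4.47366926  1.01625539 18.85938888] 0.40302540041413054
the job is handed in; nothing more can be done
None
```

The tote is docked and the keyed shaft is fully home. I handed the job in at about 17 s with the gripper still holding the knob.

- **Tote:** I pushed it along the rollers until it would not move further. The push force rose to about 36 N against the end stop. The last wrist and top pictures still show it against the stop, though the arm hides part of it from the top camera.
- **Shaft:** I took the purple-knobbed shaft from the rack, turned its key to line up with the keyway seen at the hub's red mark, and inserted it. The key went in without any searching.
- **Fully home:** The spring came in at about the depth expected, then the force rose sharply as the flange met the hub. The tool position did not change when I eased the push and pressed again. The scene picture also shows the flange down on the hub.
- **Final hold:** The wrist force reads about 19 N upward, against roughly 11 N from the spring. The grip is set to 120 N and the opening is unchanged at about 0.40.
- **Left alone:** The clay-coloured shaft is still in its well, and I did not touch the other things on the bench.

No check failed. One thing I could not check directly was the plunger's own position, so "fully home" rests on the force, the depth and the pictures.

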